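# Latch the frame corner down and gauge the mitre

### The job

Swing the corner clamp's hinged bar (red end pad) down until it rests fully home in its brass catch. Then take the dial gauge out of its wooden stand by its blue handle and hold it upright with the plunger tip on the white dot on the frame, pressing lightly so that the sprung plunger goes in about half way; finish still holding it there, with the bar closed. Leave the pin tin, plane, brass template and border strip where they are.

Things in the scene. Friction and masses are not known exactly. Their poses are not given: they have to be found in the camera images.
- clamp: Fixed wooden corner clamp (base board 180 x 136 x 18 mm) holding the corner of a cherry picture frame. Origin on the bench under the outer corner of the frame; z up; one frame rail runs 190 mm along +x (over y 0 to 40 mm), the other 190 mm along +y (over x 0 to 40 mm). Frame top is 40 mm above the bench; nothing on the clamp stands higher than 52 mm except the open bar. Wooden fences on the outer sides, a brass wing screw on the diagonal at about x = y = 99 mm.
- latch_hinge (a point): Point on the hinge axis of the hold-down bar, on the clamp at x 125, y -12, z 46 mm; axes as the clamp's, hinge axis along x. The closed bar lies along +y across the rail.
- latch (a joint): Angle of the hinged steel hold-down bar: 0 = closed, lying level across the rail in the forked brass catch (against its stop); grows as the bar rises about the clamp's x axis (1.57 would be upright; stop at 1.4). Stiff hinge: stays where it is left; about 1 N at the pad moves it.
- latch_pad (a point): Centre of the upper face of the red pad at the bar's free end, 96 mm from the hinge axis along the bar and 5 mm above it; pad 28 mm wide (along the hinge axis), 30 mm long, 10 mm thick, its axes turning with the bar (y along the bar outward, z out of the upper face). Push this face to close the bar.
- dot: White paper dot, 16 mm across with a small black centre, stuck on top of the frame near its mitre; origin at its centre on the frame's top surface (40 mm above the bench).
- stand: Fixed wooden gauge stand, 72 x 72 x 68 mm, with an upright 21 mm hole in its top; origin under its centre on the bench. The gauge hangs in the hole by its collar.
- gauge: Loose dial gauge, 212 g with plunger, upright in the stand. Origin at the lower end of its steel sleeve, z up along the tool towards the handle. Sleeve 16 mm across, z 0 to 36 mm; collar 36 mm across, z 36 to 42; dial 44 mm across and 16 mm thick (axis x), z 46 to 90; blue square handle 24 x 24 mm, z 89 to 153. The plunger sticks out 24 mm below the origin when free. Lift it straight up at least 70 mm to clear the stand.
- gauge_grip (a point): Centre of the gauge's blue handle (24 x 24 mm, 64 mm high), 121 mm above the gauge's origin and 145 mm above the free plunger tip; axes as the gauge's.
- gauge_tip (a point): Lowest point of the gauge's brass-tipped plunger (8 mm ball end), on the gauge's axis, 24 mm below the sleeve's lower end when free.
- plunger (a joint): How far the plunger is pushed into the sleeve, m: 0 free, 0.016 fully in. Spring of 200 N/m with 0.8 N preload: 2.4 N half way in, 4 N fully in.
- tin: Bystander: red enamelled tin of panel pins, 68 mm across, 40 mm high, origin under its centre.
- plane: Bystander: black iron block plane, 160 mm long, 48 mm wide, about 60 mm high, origin under its centre.
- template: Bystander: brass mitre template, about 110 x 110 mm, 12 mm high, origin under the middle of its thick edge.
- strip: Bystander: striped zebrano border strip, 240 x 18 x 6 mm, origin under its centre.
Not all that is in view belongs to the job. What is shaped like the gauge but purple is not meant.

How it is judged:
On the way, in this order (a step that is already met when the one before it is completed fails the run):
1. the bar is closed in its catch, with the gauge still in its stand (value of joint latch below 0.05 rad and horizontal distance between gauge and stand below 0.02 m), for 0.2 s.
2. the gauge is lifted clear of its stand (z of gauge_tip in the frame of stand above 0.07 m and contact force between gauge and the fingers above 1 N), for 0.1 s.
At the end, for the whole second after the job is handed in: The bar is closed (within 0.05 rad); the gauge, held in the fingers and still, is upright within 8 degrees with its tip on the white dot (within 8 mm of its centre) and its plunger pushed in 3 to 13.5 mm (about half way), pressing on the frame with 0.5 to 6 N (value of joint latch below 0.05 rad and horizontal distance between gauge_tip and dot below 0.008 m and z of gauge_tip in the frame of dot below 0.004 m and angle between gauge's own z axis and vertical below 0.14 rad and value of joint plunger between 0.003 and 0.0135 m and contact force between gauge and clamp between 0.5 and 6 N and contact force between gauge and the fingers above 1 N and linear speed of gauge below 0.02 m/s); the arm keeps its last pose, push and grip.
It fails at once if the gauge is rammed against the clamp or frame (over 20 N) (contact force between gauge and clamp above 20 N).
It fails at once if a bystander is moved more than 20 mm (distance of any of tin, plane, template, strip from where it was at the start of the episode above 0.02 m).
It also fails if it takes over 56 s, if anything falls off the work surface, if the arm or the gripper's body presses on something with over 40 N, if the wrist force passes 120 N, or if a joint passes its speed limit or range.

### The arm

A 6-joint arm with a two-finger parallel gripper is mounted at the origin on the work surface. World frame = base frame: x ahead of the robot, y to its left, z up, the work surface at z = 0. Lengths are in m, angles in rad, forces in N, time in s.
With the tool pointing down it reaches from about 0.35 to 0.775 m from the base axis. Payload 7.3 kg.
Tool frame: the origin (TCP) lies on the centre line of the jaws, within the pads' length; the fingertips stand ahead of it and the grasp point (between the pads) lies 11 mm behind it (robot.nose_length is the z of the fingertips in the tool frame, in m); z points along the fingers, y is the line along which they close (so a half turn about z gives the same grasp; the last joint's range is limited). The gripper opens to 92 mm and grips with 3 to 60 N. Pads are 19 mm wide; open, the fingers measure 130 mm over their backs; the gripper's body (75 mm by 190 mm) begins 47 mm behind the grasp point.
Start: joints at [1.08, 0.342, 1.524, -0, 1.275, -0.146], TCP at [0.177, 0.494, 0.235] pointing down, gripper open.
Joint ranges: [-2.53, 2.53], [-0.77, 2.02], [0.04, 2.7], [-1, 4.14], [0.28, 2.66], [-3.11, 3.11]. Speed limits (rad/s): [2.57, 2.57, 3.14, 3.14, 3.14, 3.14].

### API

Orientations are given as [roll, pitch, yaw] about the fixed x, y, z axes, in that order (R = Rz(yaw) Ry(pitch) Rx(roll)).
In Python, from cell import robot, cams gives the robot as it stands. The module is installed in compiled form; this text tells all that it offers.
- The arm moves only by the tool carry_out, never from a script. Its argument "deltas" is a list of rows, each a list of 7 numbers: the shift along the tool's x, y, z in cm, then the turn, a rotation vector about the tool's x, y, z in rad, then the opening, from 0 (shut) to 1 (fully open). A call has exactly 8 rows; each row shifts and turns the commanded pose from where the row before left it, along the tool's axes as they then stand; what a row does not reach is not made up. A row lasts 1/12 s, in which the tool goes at most 41.7 mm and 7.16 degrees, less where a joint would pass 70% of its speed; a pose out of reach is approached as far as the arm can. A call is refused whole if a number of a shift passes 4.17 or a number of a turn 0.125, either way. A call with a gripper value outside its range is refused whole. The fingers move at their own pace and stop on an object; "force" is the grip in N (left out, the last holds). Time passes only in rows, so rows that do not move let the fingers close, or fill a call up. It gives the time, the measured TCP pose, the force, the opening and the grip force at its end, in the units of the state.
- robot.observe(): the state, without advancing time (a new reading comes with each control period).
- cams.read_camera(name): name is "side" or "top"; returns a dict with "image" (400x640x3 uint8, blue, green, red), "depth" (400x640 float32, m along the optical axis (not along the pixel's ray), 0 where there is no reading), "fx", "fy", "cx", "cy" (pixels), "world_to_cam" (4x4, takes a point from world to camera coordinates). Camera axes: x right, y up, looking along -z (the intrinsics and any distortion apply to the point x, -y, -z); pixel columns grow to the right and rows downward; lengths in m; the calibration is good to about 2 mm. A picture is of the moment at which its call begins.
- robot.hand_in(): hands the job in; it is judged then, once.
The state is a dict: "time": time; "qpos": joint angles; "qvel": joint speeds; "joint_efforts": joint torques, N m; "tool_pos": TCP position; "tool_rot": TCP orientation; "contact_force": force on the tool from outside, world axes, zero at the start; "torque": the same for the moment, N m; "opening": finger opening in m; "grip_force": force on a finger pad.
Only numpy, scipy, OpenCV 4.12 (cv2) and the standard library are available. Lean on these libraries where they do the work, as an engineer would, in place of code of your own. Each camera call takes 0.05 s, during which the arm holds its last target. There are 200 camera calls.

## Working session

There is one attempt and no reset: what is moved stays moved. The work goes in short steps, Python scripts to look and compute and a tool call to move; the robot and the scene stay as the last step left them, time stands still between calls to the robot, and variables do not carry over. Pictures are saved under pics/ and viewed, at most 10 in all, crops included, and the job is handed in when it is done.

Besides the shell and the picture viewer there is one more tool, called as name([rows], argument=value, ...), one row to a line, values as JSON. carry_out: Moves the arm, as the interface text tells. Its arguments: {"type":"object","properties":{"deltas":{"type":"array","items":{"type":"array","items":{"type":"number"}}},"force":{"type":"number"}},"required":["deltas"]}

```bash
mkdir -p pics
cat > h.py <<'E'
import numpy as np, cv2
from cell import robot, cams
def shot(n):
    d=cams.read_camera(n); return d
def world(d,u,v,depth=None):
    z=d["depth"][v,u] if depth is None else depth
    p=np.array([(u-d["cx"])/d["fx"]*z,-(v-d["cy"])/d["fy"]*z,-z,1])
    return (np.linalg.inv(d["world_to_cam"])@p)[:3]
def save(d,n,name):
    cv2.imwrite("pics/%s.png"%name,d["image"]); np.save("pics/%s.npy"%name,d,allow_pickle=True)
def load(name): return np.load("pics/%s.npy"%name,allow_pickle=True).item()
E
python3 - <<'E'
from h import *
for n in("top","side"):
    d=shot(n); save(d,n,n+"0"); print(n,d["fx"],d["cx"],d["cy"],np.round(np.linalg.inv(d["world_to_cam"]),3).tolist(), [k for k in d])
print(robot.observe(), robot.nose_length)
E
```

```text
top 484.97136048138657 324.3632435719388 202.70966873336198 [[0.03, 0.997, -0.065, 0.508], [-0.999, 0.03, 0.009, 0.053], [0.011, 0.065, 0.998, 1.266], [0.0, 0.0, 0.0, 1.0]] ['image', 'depth', 'fx', 'fy', 'cx', 'cy', 'world_to_cam']
side 362.5564470578154 317.39595510668806 196.2627749705689 [[-0.933, 0.223, -0.281, 0.36], [-0.359, -0.622, 0.696, 0.63], [-0.02, 0.75, 0.661, 0.7], [0.0, 0.0, 0.0, 1.0]] ['image', 'depth', 'fx', 'fy', 'cx', 'cy', 'world_to_cam']
{'time': 0.1, 'qpos': array([ 1.07998601e+00,  3.42663639e-01,  1.52488482e+00, -2.69701797e-05,
        1.27536802e+00, -1.46005990e-01]), 'qvel': array([ 7.40999322e-06, -8.85794382e-04, -1.70578711e-03, -1.55657077e-03,
        3.44443689e-04, -1.55302420e-03]), 'joint_efforts': array([ 3.01260443e-03, -4.32004666e+01, -2.44695050e+01,  7.19871302e-02,
        5.25920524e-02, -6.31755529e-05]), 'tool_pos': array([0.17729048, 0.4938117 , 0.23412174]), 'tool_rot': array([-3.14027916e+00, -1.67084101e-04,  2.79679609e+00]), 'contact_force': array([-0.18197872,  0.14745597, -0.75354306]), 'torque': array([0.03759306, 0.02383646, 0.04201939]), 'grip_force': 0.0, 'opening': 0.09202722458680818} 0.008
```

View pics/top0.png

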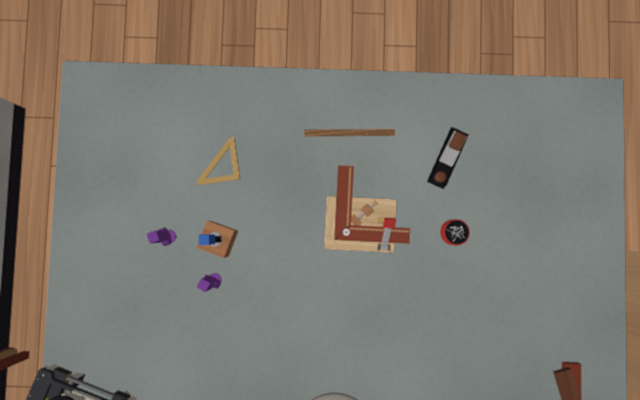

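View pics/side0.png

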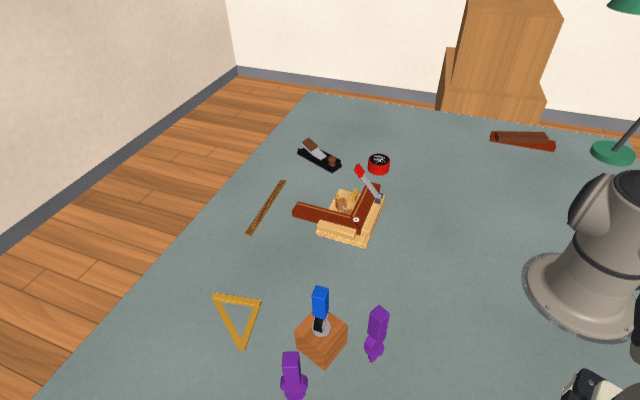

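Run:
```python
from h import *
t=load("top0")["image"]; s=load("side0")["image"]
a=cv2.resize(t[155:260,315:420],None,fx=4,fy=4,interpolation=cv2.INTER_CUBIC)
b=cv2.resize(t[205:305,140:240],None,fx=3.8,fy=3.8,interpolation=cv2.INTER_CUBIC)
cv2.imwrite("pics/ct.png",np.hstack([a[:380],b[:380,:380]]))
c=cv2.resize(s[155:255,290:390],None,fx=4,fy=4,interpolation=cv2.INTER_CUBIC)
e=cv2.resize(s[280:400,270:400],None,fx=3,fy=3.334,interpolation=cv2.INTER_CUBIC)
cv2.imwrite("pics/cs.png",np.hstack([c,e[:400]]))
for n,pts in(("top0",[(347,232),(389,223),(385,246),(208,239),(230,255),(162,237),(209,283)]),("side0",[(356,219),(359,170),(379,199),(321,290),(320,300),(290,360),(377,315)])):
    d=load(n)
    for p in pts: print(n,p,np.round(world(d,*p),4))
```

```text
top0 (347, 232) [ 0.5156 -0.0177  0.0393]
top0 (389, 223) [ 0.5391 -0.111   0.1251]
top0 (385, 246) [ 0.4835 -0.1127  0.0526]
top0 (208, 239) [0.49   0.2981 0.1866]
top0 (230, 255) [0.4474 0.2814 0.0019]
top0 (162, 237) [0.491  0.4099 0.1549]
top0 (209, 283) [0.3926 0.2937 0.1767]
side0 (356, 219) [ 0.5158 -0.0162  0.0391]
side0 (359, 170) [ 0.5383 -0.1038  0.1281]
side0 (379, 199) [ 0.4768 -0.0981  0.0508]
side0 (321, 290) [0.4883 0.3066 0.1859]
side0 (320, 300) [0.4846 0.3215 0.1802]
side0 (290, 360) [0.4912 0.4268 0.1762]
side0 (377, 315) [0.3911 0.313  0.1758]
```

View pics/ct.png

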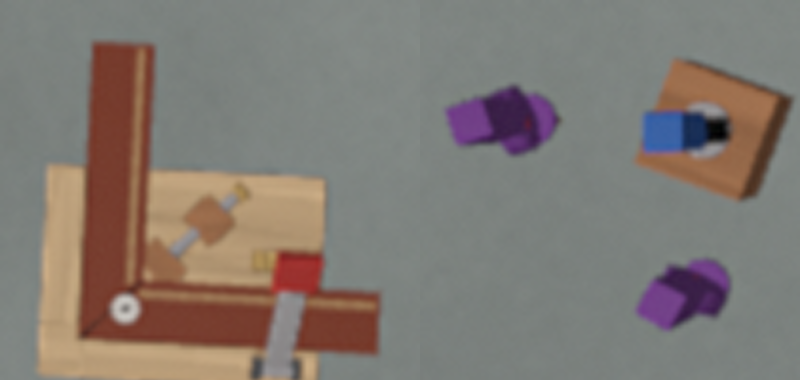

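View pics/cs.png

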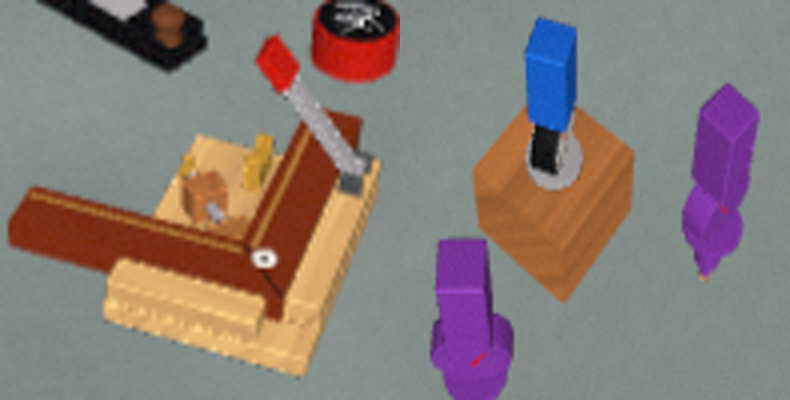

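The top crop shows the dot at about (346, 232), the raised red pad at (389, 223), and the blue handle top at (204.5, 239.5). The handle is nearly square to the image axes, and there are purple decoys on two sides of it. The side crop shows the same things, with the bar about 55° open.

```bash
cat > seg.py <<'E'
from h import *
def cloud(d,mask):
    v,u=np.nonzero(mask&(d["depth"]>0)); z=d["depth"][v,u]
    p=np.c_[(u-d["cx"])/d["fx"]*z,-(v-d["cy"])/d["fy"]*z,-z,np.ones(len(z))]
    return (p@np.linalg.inv(d["world_to_cam"]).T)[:,:3]
def ray(d,u,v):
    M=np.linalg.inv(d["world_to_cam"]); r=M[:3,:3]@[(u-d["cx"])/d["fx"],-(v-d["cy"])/d["fy"],-1]; return M[:3,3],r/np.linalg.norm(r)
def tri(*rs):
    A=sum(np.eye(3)-np.outer(r,r) for c,r in rs); b=sum((np.eye(3)-np.outer(r,r))@c for c,r in rs); return np.linalg.solve(A,b)
def blue(d): h=cv2.cvtColor(d["image"],cv2.COLOR_BGR2HSV); return cv2.inRange(h,(102,140,60),(120,255,255))>0
def red(d): h=cv2.cvtColor(d["image"],cv2.COLOR_BGR2HSV); return ((h[...,0]<4)|(h[...,0]>176))&(h[...,1]>200)&(h[...,2]>120)
E
python3 - <<'E'
from seg import *
t,s=load("top0"),load("side0")
for n,d,box in(("t",t,(200,250,190,235)),("s",s,(280,330,300,340))):
    m=blue(d); k=np.zeros_like(m); k[box[0]:box[1],box[2]:box[3]]=1; m&=k
    c=cloud(d,m); top=c[c[:,2]>np.percentile(c[:,2],95)-.006]
    print(n,"blue",m.sum(),c.min(0).round(4),c.max(0).round(4),"top",len(top),top.mean(0).round(4),top.min(0).round(4),top.max(0).round(4))
    if len(top)>5: print(cv2.minAreaRect((top[:,:2]*1000).astype(np.float32)))
for n,d,box in(("t",t,(205,245,375,405)),("s",s,(155,185,345,370))):
    m=red(d); k=np.zeros_like(m); k[box[0]:box[1],box[2]:box[3]]=1; m&=k
    c=cloud(d,m); print(n,"red",m.sum(),c.mean(0).round(4),c.min(0).round(4),c.max(0).round(4))
    v,u=np.nonzero(m); print(u.min(),u.max(),v.min(),v.max())
    if n=="t":
        mc=c.mean(0);w=np.linalg.svd(c-mc)[2]; print("normal",w[2])
print("dot",tri(ray(t,346.2,232.3),ray(s,290+264/4,155+259/4)))
# frame: rail outer edges, top surface z~.04 brown
h=cv2.cvtColor(t["image"],cv2.COLOR_BGR2HSV); c=cloud(t,np.ones(t["depth"].shape,bool)); 
m=np.zeros(t["depth"].shape,bool); m[160:250,320:415]=1
c=cloud(t,m); f=c[(c[:,2]>.034)&(c[:,2]<.044)]; 
A=f[f[:,0]>.56]; B=f[f[:,1]<-.15]
for P in(A,B): print("rail",P.mean(0).round(4),P.min(0).round(4),P.max(0).round(4)); 
g=(A.mean(0)); print(cv2.fitLine((A[:,:2]*1000).astype(np.float32),cv2.DIST_L2,0,.01,.01).ravel())
E
```

```text
t blue 136 [0.4806 0.2957 0.1285] [0.4989 0.3198 0.1884] top 95 [0.4896 0.3073 0.184 ] [0.4806 0.2963 0.1806] [0.4989 0.3188 0.1884]
((489.7530517578125, 307.4678955078125), (17.771169662475586, 22.500986099243164), 1.5112425088882446)
s blue 497 [0.4766 0.2979 0.1195] [0.5013 0.3235 0.187 ] top 197 [0.4883 0.3112 0.1839] [0.4768 0.2979 0.1797] [0.5013 0.323  0.187 ]
((488.86004638671875, 310.2082214355469), (24.219255447387695, 24.00162696838379), 5.747958660125732)<stdin>:10: RuntimeWarning: Mean of empty slice.
  ret = um.true_divide(
Traceback (most recent call last):
ValueError: zero-size array to reduction operation minimum which has no identity
```

```bash
sed -i 's/^def red.*/def red(d): b=d["image"].astype(int); return (b[...,2]>120)\&(b[...,1]<70)\&(b[...,0]<80)/' seg.py
python3 - <<'E'
from seg import *
t,s=load("top0"),load("side0")
for n,d,box in(("t",t,(205,245,375,405)),("s",s,(155,185,345,370))):
    m=red(d); k=np.zeros_like(m); k[box[0]:box[1],box[2]:box[3]]=1; m&=k
    c=cloud(d,m); v,u=np.nonzero(m); print(n,"red",m.sum(),u.min(),u.max(),v.min(),v.max()); print(c.mean(0).round(4),c.min(0).round(4),c.max(0).round(4))
    mc=np.median(c,0);c=c[np.abs(c-mc).max(1)<.03]; w=np.linalg.svd(c-c.mean(0))[2]; print("normal",len(c),w[2])
print("dot",tri(ray(t,346.2,232.3),ray(s,290+264/4,155+259/4)))
m=np.zeros(t["depth"].shape,bool); m[160:250,320:415]=1
c=cloud(t,m); f=c[(c[:,2]>.034)&(c[:,2]<.044)]
for P in(f[(f[:,0]>.56)],f[f[:,1]<-.14]):
    print("rail",len(P),P.mean(0).round(4),P.min(0).round(4),P.max(0).round(4)); print(cv2.fitLine((P[:,:2]*1000).astype(np.float32),cv2.DIST_L2,0,.01,.01).ravel())
m=np.zeros(t["depth"].shape,bool); m[205:270,195:245]=1
c=cloud(t,m); f=c[(c[:,2]>.062)&(c[:,2]<.07)]; print("stand",len(f),cv2.minAreaRect((f[:,:2]*1000).astype(np.float32)))
E
```

```text
t red 114 376 404 218 232
[ 0.5386 -0.1128  0.1189] [ 0.5189 -0.1617  0.0388] [ 0.5508 -0.0905  0.1377]
normal 103 [-0.74739805  0.00646545  0.66434506]
s red 109 354 369 157 177
[ 0.541  -0.1356  0.1066] [ 0.5278 -0.2996  0.0025] [ 0.5567 -0.0926  0.1355]
normal 90 [-0.73114944  0.12909     0.66989272]
dot [ 0.51514143 -0.01570529  0.03705946]
rail 980 [ 0.6126 -0.0081  0.039 ] [ 0.56   -0.0922  0.0341] [0.686  0.0368 0.044 ]
[ 9.9996948e-01 -7.8090844e-03  6.1256317e+02 -8.0815506e+00]
rail 214 [ 0.5127 -0.158   0.0393] [ 0.4923 -0.1757  0.0341] [ 0.5324 -0.14    0.0439]
[ 9.5623410e-01  2.9260278e-01  5.1265204e+02 -1.5804019e+02]
stand 559 ((489.79498291015625, 308.5705871582031), (73.64497375488281, 72.1966552734375), 71.7182846069336)
```

carry_out([
  [0, 0, 0, 0, 0, -0.115, 0],
  [0, 0, 0, 0, 0, -0.115, 0],
  [0, 0, 0, 0, 0, -0.115, 0],
  [-2, -3.4, 0, 0, 0, 0, 0],
  [-2, -3.4, 0, 0, 0, 0, 0],
  [-2, -3.4, 0, 0, 0, 0, 0],
  [-2, -3.4, 0, 0, 0, 0, 0],
  [-2, -3.4, 0, 0, 0, 0, 0],
], force=20)

```text
time: 0.77
tool_pos: [0.2777, 0.3225, 0.2345]
tool_rot: [-3.141, -0.0, -3.141]
contact_force: [2.2, -0.1, 0.1]
opening: 0.0429
grip_force: 0.0
```

carry_out([
  [-1.95, -3.3, 0, 0, 0, 0, 0],
  [-1.95, -3.3, 0, 0, 0, 0, 0],
  [-1.95, -3.3, 0, 0, 0, 0, 0],
  [-1.95, -3.3, 0, 0, 0, 0, 0],
  [-1.95, -3.3, 0, 0, 0, 0, 0],
  [-1.95, -3.3, 0, 0, 0, 0, 0],
  [-1.95, -3.3, 0, 0, 0, 0, 0],
  [-1.95, -3.3, 0, 0, 0, 0, 0],
])

```text
time: 1.43
tool_pos: [0.4339, 0.0583, 0.2346]
tool_rot: [3.141, -0.0, 3.141]
contact_force: [0.9, 0.4, 0.4]
opening: 0.0004
grip_force: 0.0
```

carry_out([
  [-1.95, -3.3, 0, 0, 0, 0, 0],
  [-1.95, -3.3, 0, 0, 0, 0, 0],
  [-1.95, -3.3, 0, 0, 0, 0, 0],
  [-1.95, -3.3, 0, 0, 0, 0, 0],
  [-1.9, -3.4, 0, 0, 0, 0, 0],
  [0, 0, 2, 0, 0, 0, 0],
  [0, 0, 2, 0, 0, 0, 0],
  [0, 0, 2, 0, 0, 0, 0],
])

```text
time: 2.1
tool_pos: [0.5305, -0.1066, 0.1734]
tool_rot: [3.141, -0.001, 3.14]
contact_force: [-0.5, -0.3, -1.2]
opening: 0.0006
grip_force: 0.0
```

Run:
```python
from h import *
s=robot.observe(); print(s["tool_pos"],s["contact_force"],s["opening"])
t=shot("top"); d=shot("side"); save(t,"t","top1"); save(d,"s","side1")
a=cv2.resize(t["image"][160:270,310:430],(440,403)); c=cv2.resize(d["image"][130:250,280:400],(400,403))[:,:350]
cv2.imwrite("pics/v1.png",np.hstack([a,c]))
```

```text
[ 0.53049982 -0.1066212   0.17339108] [-0.45972064 -0.32481625 -1.16150234] 0.0006215129190203896
```

View pics/v1.png

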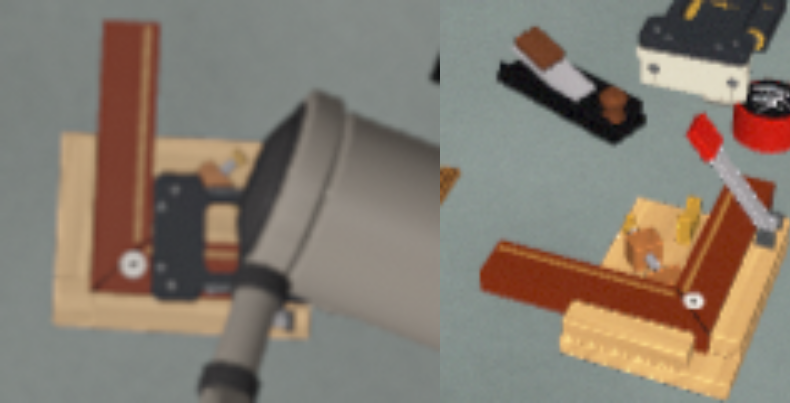

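carry_out([
  [0, 0, 2, 0, 0, 0, 0],
  [0, 0, 2, 0, 0, 0, 0],
  [-0.7, 0, 1.2, 0, 0, 0, 0],
  [-0.7, 0, 1.0, 0, 0, 0, 0],
  [-0.6, 0, 0.8, 0, 0, 0, 0],
  [-0.5, 0, 0.8, 0, 0, 0, 0],
  [-0.4, 0, 0.9, 0, 0, 0, 0],
  [-0.3, 0, 0.9, 0, 0, 0, 0],
])

```text
time: 2.87
tool_pos: [0.5635, -0.1059, 0.0785]
tool_rot: [-3.141, 0.001, -3.141]
contact_force: [0.1, 0.6, 0.2]
opening: 0.0008
grip_force: 0.1
```

carry_out([
  [-0.2, 0, 0.4, 0, 0, 0, 0],
  [-0.2, 0, 0.4, 0, 0, 0, 0],
  [-0.1, 0, 0.3, 0, 0, 0, 0],
  [0, 0, 0.3, 0, 0, 0, 0],
  [0, 0, 0.2, 0, 0, 0, 0],
  [0, 0, 0.1, 0, 0, 0, 0],
  [0, 0, 0.1, 0, 0, 0, 0],
  [0, 0, 0, 0, 0, 0, 0],
])

```text
time: 3.53
tool_pos: [0.5675, -0.1058, 0.0607]
tool_rot: [3.142, 0.0, -3.141]
contact_force: [0.0, 0.6, -0.7]
opening: 0.0002
grip_force: 0.0
```

carry_out([
  [0, 0, 0.1, 0, 0, 0, 0],
  [0, 0, 0.1, 0, 0, 0, 0],
  [0, 0, 0, 0, 0, 0, 0],
  [0, 0, 0, 0, 0, 0, 0],
  [0, 0, 0, 0, 0, 0, 0],
  [0, 0, 0, 0, 0, 0, 0],
  [0, 0, 0, 0, 0, 0, 0],
  [0, 0, 0, 0, 0, 0, 0],
])

```text
time: 4.2
tool_pos: [0.5677, -0.1059, 0.0592]
tool_rot: [-3.141, 0.001, -3.141]
contact_force: [-1.7, 0.0, 6.0]
opening: 0.0007
grip_force: 2.8
```

Run:
```python
from h import *
d=shot("side"); save(d,"s","side2")
cv2.imwrite("pics/v2.png",cv2.resize(d["image"][130:250,280:420],(700,600)))
```

```text
(no output)
```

View pics/v2.png

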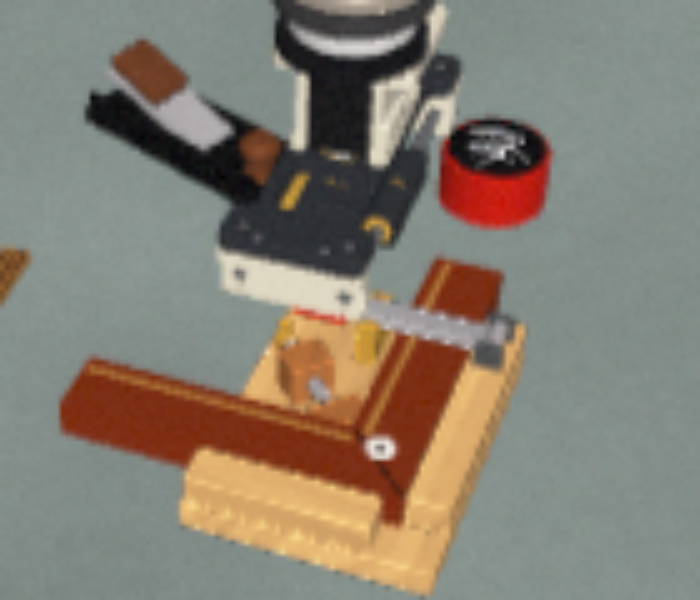

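The bar lies level and the pad is under the gripper at about (330, 315). The 6 N reading fits it being at the stop, so I'll press slightly harder to confirm.

carry_out([
  [0, 0, 0.1, 0, 0, 0, 0],
  [0, 0, 0.1, 0, 0, 0, 0],
  [0, 0, 0, 0, 0, 0, 0],
  [0, 0, 0, 0, 0, 0, 0],
  [0, 0, 0, 0, 0, 0, 0],
  [0, 0, 0, 0, 0, 0, 0],
  [0, 0, 0, 0, 0, 0, 0],
  [0, 0, 0, 0, 0, 0, 0],
])

```text
time: 4.92
tool_pos: [0.5678, -0.1059, 0.0588]
tool_rot: [-3.141, 0.001, -3.141]
contact_force: [-6.0, 1.4, 17.9]
opening: 0.0006
grip_force: 9.0
```

carry_out([
  [0, 0, -1, 0, 0, 0, 0],
  [0, 0, -3, 0, 0, 0, 0],
  [0, 0, -4, 0, 0, 0, 0],
  [0, 0, -4, 0, 0, 0, 0],
  [0, 0, -4, 0, 0, 0, 0],
  [0, 0, -4, 0, 0, 0, 0.5],
  [0.7, 3.7, 0, 0, 0, 0, 1],
  [0.7, 3.7, 0, 0, 0, 0, 1],
])

```text
time: 5.58
tool_pos: [0.5548, -0.0327, 0.2594]
tool_rot: [-3.14, 0.006, 3.138]
contact_force: [1.1, 1.2, -1.4]
opening: 0.0161
grip_force: 0.0
```

carry_out([
  [0.7, 3.7, 0, 0, 0, 0, 1],
  [0.7, 3.7, 0, 0, 0, 0, 1],
  [0.7, 3.7, 0, 0, 0, 0, 1],
  [0.7, 3.7, 0, 0, 0, 0, 1],
  [0.7, 3.7, 0, 0, 0, 0, 1],
  [0.7, 3.7, 0, 0, 0, 0, 1],
  [0.7, 3.7, 0, 0, 0, 0, 1],
  [0.7, 3.7, 0, 0, 0, 0, 1],
])

```text
time: 6.25
tool_pos: [0.4968, 0.2659, 0.2566]
tool_rot: [3.142, -0.0, -3.141]
contact_force: [1.2, -0.3, -0.2]
opening: 0.0691
grip_force: 0.0
```

Run:
```python
from seg import *
s=robot.observe(); print(s["time"],s["tool_pos"],s["tool_rot"],s["opening"])
d=shot("side"); t=shot("top"); save(d,"s","side3"); save(t,"t","top3")
cv2.imwrite("pics/v3.png",np.hstack([cv2.resize(d["image"][150:400,260:420],(384,600)),cv2.resize(d["image"][150:250,310:400],(400,600))]))
m=red(d); k=np.zeros_like(m); k[170:215,330:375]=1; c=cloud(d,m&k); print(len(c), np.median(c,0),c.max(0))
```

```text
6.25 [0.49675937 0.26593523 0.25664432] [ 3.14155952e+00 -8.73363306e-05 -3.14140897e+00] 0.06912183570721514
330 [ 0.51341959 -0.08537986  0.03897913] [ 0.5513782  -0.02628811  0.04233674]
```

View pics/v3.png

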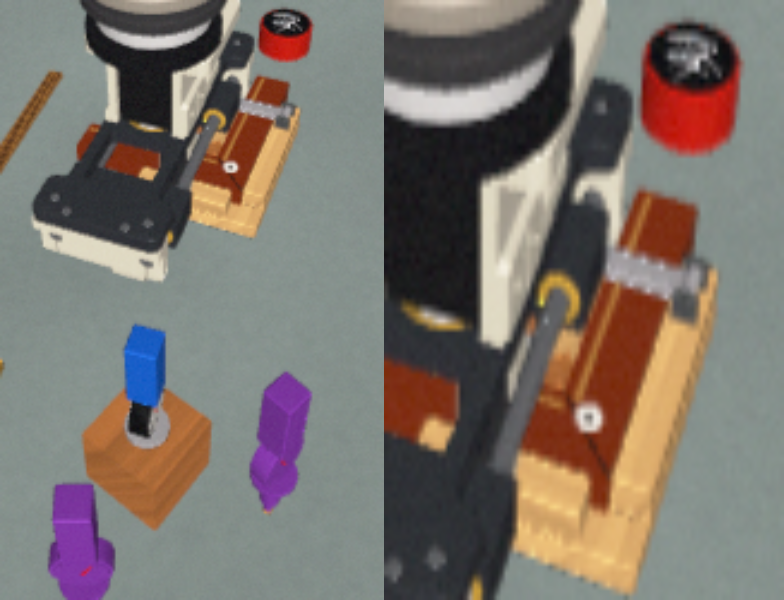

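The bar stays level across the rail after release. The gauge is undisturbed, so I'll centre over it and descend.

carry_out([
  [0.4, 2.1, 0, 0, 0, 0, 1],
  [0.4, 2.1, 0, 0, 0, 0, 1],
  [0, 0, 1, 0, 0, 0, 1],
  [0, 0, 2, 0, 0, 0, 1],
  [0, 0, 2.5, 0, 0, 0, 1],
  [0, 0, 2.5, 0, 0, 0, 1],
  [0, 0, 2.5, 0, 0, 0, 1],
  [0, 0, 0.9, 0, 0, 0, 1],
])

```text
time: 7.02
tool_pos: [0.4879, 0.3042, 0.1387]
tool_rot: [-3.139, -0.006, 3.141]
contact_force: [-0.2, 0.5, -0.1]
opening: 0.0918
grip_force: 0.0
```

carry_out([
  [0, 0, 0, 0, 0, 0, 0.5],
  [0, 0, 0, 0, 0, 0, 0.3],
  [0, 0, 0, 0, 0, 0, 0.15],
  [0, 0, 0, 0, 0, 0, 0.15],
  [0, 0, 0, 0, 0, 0, 0.15],
  [0, 0, 0, 0, 0, 0, 0.15],
  [0, 0, 0, 0, 0, 0, 0.1],
  [0, 0, 0, 0, 0, 0, 0],
], force=15)

```text
time: 7.68
tool_pos: [0.4895, 0.3063, 0.143]
tool_rot: [3.141, 0.001, -3.141]
contact_force: [0.5, 0.3, -0.9]
opening: 0.0429
grip_force: 0.0
```

carry_out([
  [0, 0, 0, 0, 0, 0, 0],
  [0, 0, 0, 0, 0, 0, 0],
  [0, 0, 0, 0, 0, 0, 0],
  [0, 0, 0, 0, 0, 0, 0],
  [0, 0, 0, 0, 0, 0, 0],
  [0, 0, 0, 0, 0, 0, 0],
  [0, 0, 0, 0, 0, 0, 0],
  [0, 0, 0, 0, 0, 0, 0],
], force=25)

```text
time: 8.35
tool_pos: [0.4895, 0.3066, 0.1427]
tool_rot: [3.141, 0.0, -3.141]
contact_force: [0.7, 4.9, -2.4]
opening: 0.024
grip_force: 25.0
```

carry_out([
  [0, 0.15, -0.3, 0, 0, 0, 0],
  [0, 0, -1, 0, 0, 0, 0],
  [0, 0, -2, 0, 0, 0, 0],
  [0, 0, -2, 0, 0, 0, 0],
  [0, 0, -2, 0, 0, 0, 0],
  [0, 0, -2, 0, 0, 0, 0],
  [0, 0, -2, 0, 0, 0, 0],
  [0, 0, -1, 0, 0, 0, 0],
])

```text
time: 9.02
tool_pos: [0.49, 0.3073, 0.2691]
tool_rot: [3.141, 0.003, 3.142]
contact_force: [0.2, -0.1, -1.4]
opening: 0.024
grip_force: 25.0
```

Run:
```python
from seg import *
s=robot.observe(); print(s["time"],s["tool_pos"],s["tool_rot"],s["opening"],s["contact_force"])
d=shot("side"); save(d,"s","side4")
cv2.imwrite("pics/v4.png",cv2.resize(d["image"][200:400,240:440],(600,600)))
```

```text
9.0167 [0.48998068 0.30727081 0.26906157] [3.14130902 0.00332644 3.14157385] 0.024013598268415776 [ 0.19304854 -0.12852761 -1.44882004]
```

View pics/v4.png

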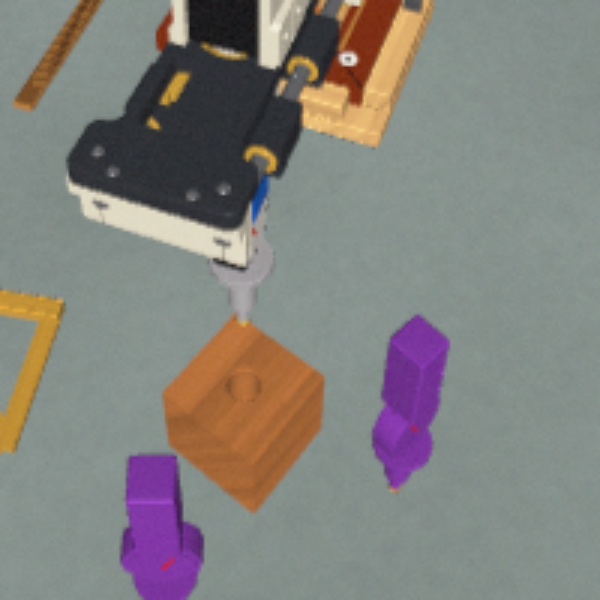

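carry_out([
  [-0.2, -1.5, 0, 0, 0, 0, 0],
  [-0.3, -3, 0, 0, 0, 0, 0],
  [-0.3, -3.5, 0, 0, 0, 0, 0],
  [-0.3, -3.5, 0, 0, 0, 0, 0],
  [-0.3, -3.5, 0, 0, 0, 0, 0],
  [-0.3, -3.5, 0, 0, 0, 0, 0],
  [-0.3, -3.5, 0, 0, 0, 0, 0],
  [-0.3, -3.5, 0, 0, 0, 0, 0],
])

```text
time: 9.73
tool_pos: [0.5117, 0.0507, 0.265]
tool_rot: [-3.141, -0.002, -3.141]
contact_force: [0.9, -0.1, -2.2]
opening: 0.0239
grip_force: 25.0
```

carry_out([
  [-0.2, -3.5, 0, 0, 0, 0, 0],
  [0, -2.3, 0, 0, 0, 0, 0],
  [0, -1, 0, 0, 0, 0, 0],
  [0, 0, 2, 0, 0, 0, 0],
  [0, 0, 2, 0, 0, 0, 0],
  [0, 0, 2, 0, 0, 0, 0],
  [0, 0, 1, 0, 0, 0, 0],
  [0, 0, 0, 0, 0, 0, 0],
])

```text
time: 10.4
tool_pos: [0.5129, -0.0147, 0.1932]
tool_rot: [3.141, -0.006, -3.141]
contact_force: [-1.0, 0.1, -0.7]
opening: 0.024
grip_force: 25.0
```

Run:
```python
from seg import *
s=robot.observe(); print(s["time"],s["tool_pos"],s["tool_rot"],s["opening"],s["contact_force"])
d=shot("side"); save(d,"s","side5"); t=shot("top"); save(t,"t","top5")
cv2.imwrite("pics/v5.png",cv2.resize(d["image"][150:250,310:410],(600,600),interpolation=cv2.INTER_CUBIC))
```

```text
10.4 [ 0.51286857 -0.01465151  0.19319351] [ 3.14053611 -0.00566316 -3.14095737] 0.023955727981067782 [-1.00955854  0.11360044 -0.71354896]
```

View pics/v5.png

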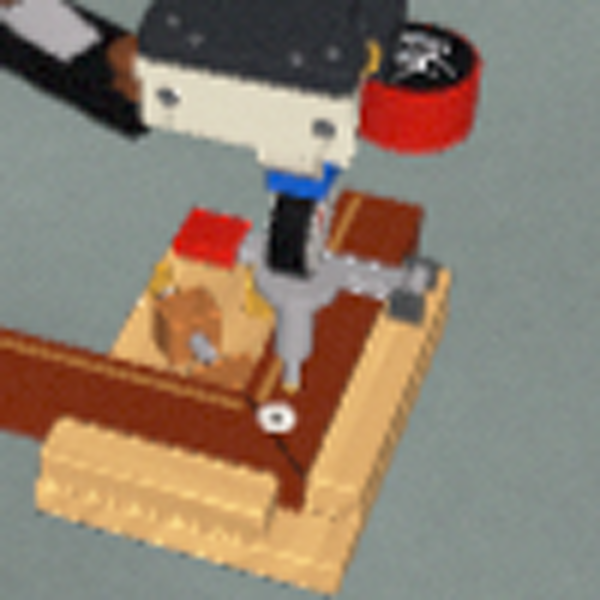

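The tip is at about (290, 392) in the crop and the dot at (276, 417). The red pad is seated, with the bar closed. Next I'll compute the offset.

Run:
```python
from seg import *
d=load("side5")
def at(u,v,z): c,r=ray(d,u,v); return c+r*(z-c[2])/r[2]
tip=at(310+290/6-.4,150+391/6-.4,.060); dot=at(310+276/6-.4,150+417/6-.4,.040)
print(tip,dot,dot-tip)
```

```text
[ 0.51054958 -0.01186731  0.06      ] [ 0.51643442 -0.01465251  0.04      ] [ 0.00588484 -0.00278521 -0.02      ]
```

carry_out([
  [-0.4, -0.15, 0.3, 0, 0, 0, 0],
  [0, 0, 0.5, 0, 0, 0, 0],
  [0, 0, 0.4, 0, 0, 0, 0],
  [0, 0, 0.2, 0, 0, 0, 0],
  [0, 0, 0, 0, 0, 0, 0],
  [0, 0, 0, 0, 0, 0, 0],
  [0, 0, 0, 0, 0, 0, 0],
  [0, 0, 0, 0, 0, 0, 0],
])

```text
time: 11.17
tool_pos: [0.5187, -0.0168, 0.1819]
tool_rot: [-3.142, 0.0, -3.141]
contact_force: [-0.2, 0.1, -1.6]
opening: 0.0242
grip_force: 25.0
```

Run:
```python
from seg import *
s=robot.observe(); print(s["time"],s["tool_pos"],s["tool_rot"],s["contact_force"])
d=shot("side"); save(d,"s","side6")
cv2.imwrite("pics/v6.png",cv2.resize(d["image"][190:235,335:380],(585,585),interpolation=cv2.INTER_CUBIC))
```

```text
11.1667 [ 0.51865804 -0.01682167  0.18190999] [-3.14158753e+00  4.32833405e-04 -3.14136066e+00] [-0.24399229  0.07430223 -1.62985046]
```

View pics/v6.png

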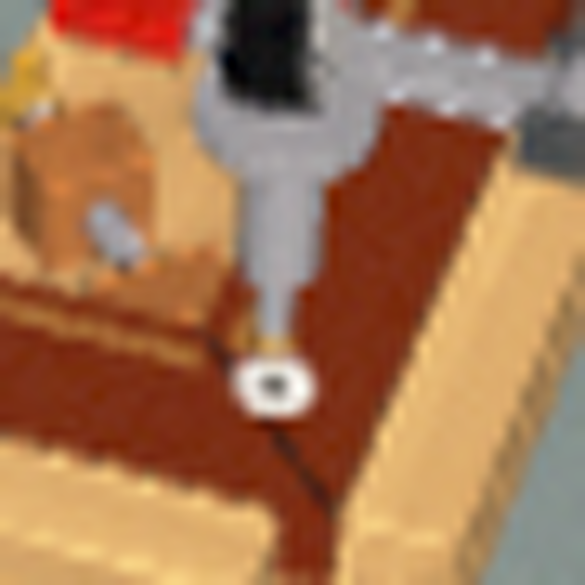

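The tip (275, 355) is straight above the dot centre (273, 386) in the side view. I'll compute what remains.

Run:
```python
from seg import *
d=load("side6")
def at(u,v,z): c,r=ray(d,u,v); return (c+r*(z-c[2])/r[2]).round(4)
dot=at(335+273/13-.5,190+386/13-.5,.040)
for z in(.046,.049,.052): print(z,at(335+275/13-.5,190+355/13-.5,z),at(335+275/13-.5,190+355/13-.5,z)-dot)
print(dot)
```

```text
0.046 [ 0.5172 -0.0168  0.046 ] [ 0.0006 -0.0026  0.006 ]
0.049 [ 0.5165 -0.0138  0.049 ] [-1.e-04  4.e-04  9.e-03]
0.052 [ 0.5158 -0.0108  0.052 ] [-0.0008  0.0034  0.012 ]
[ 0.5166 -0.0142  0.04  ]
```

carry_out([
  [0, 0.1, 0.3, 0, 0, 0, 0],
  [0, 0, 0.3, 0, 0, 0, 0],
  [0, 0, 0.2, 0, 0, 0, 0],
  [0, 0, 0.2, 0, 0, 0, 0],
  [0, 0, 0.2, 0, 0, 0, 0],
  [0, 0, 0.2, 0, 0, 0, 0],
  [0, 0, 0, 0, 0, 0, 0],
  [0, 0, 0, 0, 0, 0, 0],
])

```text
time: 11.88
tool_pos: [0.5185, -0.0157, 0.1677]
tool_rot: [3.141, -0.0, -3.141]
contact_force: [-0.5, 0.2, 0.8]
opening: 0.0239
grip_force: 25.0
```

carry_out([
  [0, 0, 0, 0, 0, 0, 0],
  [0, 0, 0, 0, 0, 0, 0],
  [0, 0, 0, 0, 0, 0, 0],
  [0, 0, 0, 0, 0, 0, 0],
  [0, 0, 0, 0, 0, 0, 0],
  [0, 0, 0, 0, 0, 0, 0],
  [0, 0, 0, 0, 0, 0, 0],
  [0, 0, 0, 0, 0, 0, 0],
])

```text
time: 12.55
tool_pos: [0.5185, -0.0158, 0.1677]
tool_rot: [3.141, 0.0, -3.141]
contact_force: [-0.6, 0.7, 0.7]
opening: 0.0243
grip_force: 25.0
```

Run:
```python
from seg import *
s=robot.observe(); print(s["time"],s["tool_pos"],s["tool_rot"],s["contact_force"])
a=[]
for i in range(8):
    d=shot("side"); a.append(robot.observe()["contact_force"])
save(d,"s","side7"); print(np.mean(a,0),np.std(a,0))
m=d["image"]; 
for v in range(205,224): print(v," ".join("%d,%d,%d"%tuple(m[v,u][::-1]) for u in range(351,361)))
```

```text
12.55 [ 0.51853955 -0.01578573  0.16772407] [ 3.14149105e+00  2.90232200e-05 -3.14139627e+00] [-0.64478151  0.69564082  0.71280686]
[-0.62342141  0.66916698  0.29916646] [0.26606895 0.3829016  0.86661351]
205 148,146,145 159,153,156 160,159,161 163,158,161 159,157,161 160,157,159 162,156,159 159,154,156 157,153,155 160,156,158
206 148,136,128 163,157,154 163,161,162 168,164,165 167,163,166 164,157,161 163,159,161 160,156,157 158,156,158 170,166,169
207 184,145,102 174,150,132 153,147,145 161,155,159 172,168,169 174,168,173 175,172,173 176,171,172 159,151,151 153,143,145
208 201,143,88 199,157,102 143,132,119 155,149,152 169,165,167 171,168,170 175,168,173 168,163,165 140,115,110 126,76,64
209 191,121,68 196,148,98 132,118,108 148,145,147 164,160,163 173,165,168 169,166,167 157,152,153 128,98,91 127,46,20
210 173,107,59 171,111,67 117,103,100 149,147,147 163,161,162 172,166,170 170,164,167 151,148,150 121,79,66 124,44,21
211 166,102,52 140,76,50 116,114,116 148,147,149 164,161,163 169,163,166 165,161,163 151,149,148 121,78,67 127,50,27
212 161,96,48 124,56,43 127,123,126 151,149,152 1
[... 600 characters left out ...]
105 142,83,63 121,43,9 123,45,17
218 123,47,19 104,63,51 184,151,136 157,137,108 192,165,129 191,170,152 185,171,155 194,162,149 132,56,36 124,46,22
219 125,46,18 133,74,62 190,175,162 185,172,151 213,168,105 221,174,102 211,202,193 232,225,217 153,91,69 127,48,23
220 125,45,16 131,57,39 182,143,128 232,223,217 202,194,186 175,171,163 236,229,223 226,214,202 145,80,59 125,47,25
221 123,43,17 124,40,13 137,76,57 202,173,160 220,211,201 224,214,204 221,205,195 173,125,109 124,46,21 124,46,21
222 125,47,17 127,51,25 125,48,20 122,46,22 92,39,27 116,42,21 124,45,20 125,44,19 127,50,29 124,44,16
223 124,41,16 122,47,11 125,46,21 124,42,20 121,48,21 78,32,21 116,43,20 124,44,21 125,45,24 123,44,16
```

carry_out([
  [0, 0, 0.1, 0, 0, 0, 0],
  [0, 0, 0, 0, 0, 0, 0],
  [0, 0, 0, 0, 0, 0, 0],
  [0, 0, 0, 0, 0, 0, 0],
  [0, 0, 0, 0, 0, 0, 0],
  [0, 0, 0, 0, 0, 0, 0],
  [0, 0, 0, 0, 0, 0, 0],
  [0, 0, 0, 0, 0, 0, 0],
])

```text
time: 13.62
tool_pos: [0.5185, -0.0158, 0.1667]
tool_rot: [3.141, 0.0, -3.141]
contact_force: [-0.9, 0.8, 0.6]
opening: 0.0239
grip_force: 25.0
```

Run:
```python
from h import *
a=[]
for i in range(6): shot("side"); a.append(robot.observe()["contact_force"])
print(np.mean(a,0),robot.observe()["tool_pos"]); print(robot.hand_in())
```

```text
[-0.5530452   0.6644681   0.23594991] [ 0.51855581 -0.01580425  0.16671499]
the job is handed in; nothing more can be done
None
```

I closed the bar in its catch, lifted the gauge out by its blue handle, and handed in still holding it upright on the white dot, with the plunger an estimated 7 mm in (from arm height and force); no verdict came back.

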